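Set the polarimeter's analyser ring and take the reading

ROBOT

A 7-joint arm with a two-finger parallel gripper is mounted at the origin on the work surface. World frame = base frame: x ahead of the robot, y to its left, z up, the work surface at z = 0. Lengths are in m, angles in rad, forces in N, time in s.
With the tool pointing down it reaches from about 0.425 to 0.925 m from the base axis. Payload 6.8 kg.
Tool frame: the origin (TCP) lies at the very end of the fingers, on their centre line; the grasp point (between the pads) lies 19 mm behind it; z points along the fingers, y is the line along which they close (so a half turn about z gives the same grasp; the last joint's range is limited). The gripper opens to 85 mm and grips with 20 to 120 N. Pads are 22 mm wide; open, the fingers measure 114 mm over their backs; the gripper's body (76 mm by 85 mm) begins 54 mm behind the grasp point. The pads swing forward as they close: fully open they stand 13 mm farther back than shut.
Start: joints at [-1.275, 0.477, 0.022, 1.555, -0.011, 1.109, -0.083], TCP at [0.265, 0.621, 0.231] pointing down, gripper open.
Joint ranges: [-2.96, 2.96], [-0.34, 2.1], [-1.41, 1.46], [0.24, 2.44], [-1.37, 4.51], [0.17, 1.92], [-2.96, 2.96]. Speed limits (rad/s): [2.39, 2.39, 3.14, 3.14, 3.14, 3.14, 3.14].

INTERFACE

Orientations are given as a unit quaternion [w, x, y, z].
In Python, from station import get_obs, read_camera, hand_in gives the robot as it stands.
- The arm moves only by the tool arm_command, never from a script. Its argument "commands" is one flat list of numbers, 7 for each row, row after row: the shift along the tool's x, y, z in m, then the turn, a rotation vector about the tool's x, y, z in degrees, then the opening, from 0 (shut) to 1 (fully open). In form: [tx, ty, tz, rx, ry, rz, fingers, tx, ty, tz, rx, ry, rz, fingers, ...]. A call has 1 to 8 rows; each row is the pose to reach, as a shift and turn from the pose commanded when the call began, along the tool's axes at that moment; what a row does not reach only later rows make up. A row lasts 1/10 s, in which the tool goes at most 50 mm and 8.59 degrees, less where a joint would pass 70% of its speed; a pose out of reach is approached as far as the arm can. A call with a gripper value outside its range is refused whole. The fingers move at their own pace and stop on an object; "force" is the grip in N (left out, the last holds). Time passes only in rows, so rows that repeat a pose let the fingers close. It gives the time, the measured TCP pose, the force, the opening and the grip force at its end, in the units of the state.
- get_obs(): the state, without advancing time (a new reading comes with each control period).
- read_camera(name): name is "scene" or "top"; returns a dict with "img" (400x640x3 uint8, red, green, blue), "camera_matrix" (3x3 intrinsics, pixels), "k1" (the pictures are not rectified: a ray, as slopes to the right and down, at radius r is drawn at 1 + k1 r^2 times it, then the intrinsics apply), "pose" (4x4, takes a point from camera to world coordinates). Camera axes: x right, y down, z forward; pixel columns grow to the right and rows downward; lengths in m; the calibration is good to about 2 mm. A picture is of the moment at which its call begins. There is no depth.
- hand_in(): hands the job in; it is judged then, once.
The state is a dict: "t": time; "q": joint angles; "joint_vel": joint speeds; "joint_torque": joint torques, N m; "eef_pos": TCP position; "tool_rot": TCP orientation; "contact_force": force on the tool from outside, world axes, zero at the start; "torque": the same for the moment, N m; "gripper_width": opening from 0.0 (shut) to 1.0 (fully open); "grasp_force": force on a finger pad.
Only numpy, scipy, OpenCV 4.12 (cv2) and the standard library are available. Lean on these libraries where they do the work, as an engineer would, in place of code of your own. Each camera call takes 0.05 s, during which the arm holds its last target. There are 200 camera calls.

TASK

Push the lever pin of the polarimeter gently around its arc until the ring's pointer stands at the middle of the rider clamped on the scale's rim, and leave it there; then press the key on the reading unit fully down and let it come up again. Only push and press with the fingers, never pinch or lift anything; do not press the key while the pointer is off the rider, do not shift the rider, and leave the bottles and other loose things where they stand.

Things in the scene. Friction and masses are not known exactly. Their poses are not given: they have to be found in the camera images.
- polarimeter: Polarimeter, fixed on the table, origin under its middle: white base 140 x 140 x 30 mm, grey column 72 mm across, white scale disc 160 mm across, 8 mm thick, black ticks every 5 degrees on the side away from the lever. On the disc turns a dark steel ring 92 mm across (upper face 18 mm above the disc) with a black eyepiece 42 mm across in its middle, top 45 mm above the disc.
- ring_axis (a point): Point on the vertical turning axis of the polarimeter's ring, on the upper face of the scale disc, 113 mm above the table. x axis along the scale's middle (longest) tick, z up; at analyser value 0 the pointer lies along +x and the lever along -x.
- analyser (a joint): Turning angle of the ring with its lever and pointer, rad, range -1.3 to 1.3 with hard stops, positive counter-clockwise seen from above. The ring turns stiffly (a push of about 2 N at the lever pin) and stays where it is left. It starts between -1.15 and -0.75, always clockwise of the rider.
- lever_pin_top (a point): Centre of the top of the upright steel lever pin, to be pushed sideways along its arc: 12 mm across, top 51 mm above the scale disc (164 mm above the table), 115 mm from the ring's axis, straight across from the pointer. It stands on a flat radial arm 12 mm wide whose upper face is 37 mm below the pin's top. x axis from the pin to the ring's axis.
- pointer_tip (a point): Tip of the thin dark pointer, 78 mm from the axis, 5 mm above the scale disc, on the side of the ring opposite the lever. It turns with the ring.
- rider_mark (a point): Point before the middle of the rider's inner face, 78 mm from the axis, at the pointer's height: the pointer tip must come here. The rider is a small aluminium block clamped on the scale's rim (10 mm wide along the rim, 16 mm radially, 24 mm tall, top 13 mm above the disc, black line across its top, small screw outside).
- rider (a joint): Angle of the rider about the same axis, rad, same zero and sense as the analyser: when both values are equal the pointer stands at the rider. Starts between -0.3 and 1.0; stiff, must stay.
- read_key_top (a point): Centre of the upper face of the round black key, 28 mm across, on the reading unit: a fixed white box 100 x 130 x 36 mm with a dark display, which stands left or right of the polarimeter. The key faces straight up; its top is 58 mm above the table, 10 mm above the grey collar around it (44 mm across).
- read_key (a joint): How far the key is pressed, m: 0 up, 0.006 fully down (about 4 N at the bottom); it springs back.
- tube_rack: Fixed wooden rack with three upright sample tubes, 70 x 130 mm, 95 mm tall, on the other side of the polarimeter; origin under its middle. A bystander.
- amber_bottle: amber glass bottle, 38 mm across, 85 mm tall, black cap, loose, a bystander to be left alone; origin under its middle
- blue_bottle: blue bottle, 36 mm across, 78 mm tall, black cap, loose, a bystander to be left alone; origin under its middle
- vial: clear jar, 30 mm across, 60 mm tall, loose, a bystander to be left alone; origin under its middle
- flask: conical glass flask, 72 mm across the foot, 108 mm tall, loose, a bystander to be left alone; origin under its middle
- stock_jar: clear jar with blue cap, 68 mm across, 105 mm tall, loose, a bystander to be left alone; origin under its middle
- beaker: open black cup, 68 mm across, 85 mm tall, loose, a bystander to be left alone; origin under its middle
- spatula: flat steel lab spatula lying down, 170 mm long, 14 mm wide, 5 mm thick, loose, a bystander to be left alone; origin under its middle

How it is judged:
On the way, in this order (a step that is already met when the one before it is completed fails the run):
1. the lever has been pushed until the pointer stands still within 4.5 mm of the rider's middle, key still up (horizontal distance between pointer_tip and rider_mark below 0.0045 m and velocity of joint analyser between -0.06 and 0.06 rad/s and value of joint read_key below 0.002 m), for 0.3 s.
2. the key is pressed at least 4.5 of its 6 mm with the pointer on the rider (value of joint read_key above 0.0045 m and horizontal distance between pointer_tip and rider_mark below 0.0045 m), for 0.04 s.
At the end, for the whole second after the job is handed in: The pointer tip rests within 4.5 mm of the middle of the rider, the key is up again after being pressed (at least 4.5 mm) with the pointer so set, the rider has not shifted by 3 mm, and every loose thing stands within 20 mm of its start (all of step 1 and distance of rider_mark from where it was at the start of the episode below 0.003 m and distance of each of amber_bottle, blue_bottle, vial, flask, stock_jar, beaker, spatula from where it was at the start of the episode below 0.02 m); the robot touches nothing.
It fails at once if the key is pressed (over 3 mm) while the pointer is off the rider (over 4.5 mm) (value of joint read_key above 0.003 m and not (horizontal distance between pointer_tip and rider_mark below 0.0045 m)).
It fails at once if the ring or its lever is pinched or pushed with more than 20 N (contact force between the fingers and analyser above 20 N).
It fails at once if the rider is shifted by more than 3 mm (distance of rider_mark from where it was at the start of the episode above 0.003 m).
It fails at once if a loose thing is moved or lifted by more than 20 mm (distance of any of amber_bottle, blue_bottle, vial, flask, stock_jar, beaker, spatula from where it was at the start of the episode above 0.02 m).
It fails at once if a bottle, jar, flask or cup is tipped by more than 17 degrees (angle between any of amber_bottle, blue_bottle, vial, flask, stock_jar, beaker's own z axis and vertical above 0.3 rad).
It also fails if it takes over 69 s, if anything falls off the work surface, if the arm or the gripper's body presses on something with over 40 N, if the wrist force passes 120 N, or if a joint passes its speed limit or range.

## Working session

There is one attempt and no reset: what is moved stays moved. The work goes in short steps, Python scripts to look and compute and a tool call to move; the robot and the scene stay as the last step left them, time stands still between calls to the robot, and variables do not carry over. Pictures are saved under pics/ and viewed, at most 10 in all, crops included, and the job is handed in when it is done.

Besides the shell and the picture viewer there is one more tool, called as name(argument=value, ...), one argument or row to a line, values as JSON. arm_command: Moves the arm, as the interface text tells. Its arguments: {"type":"object","properties":{"commands":{"type":"array","items":{"type":"number"}},"force":{"type":"number"}},"required":["commands"]}

```bash
mkdir -p pics
cat > h.py <<'E'
import numpy as np, cv2
from station import get_obs, read_camera, hand_in
def ray(c,u,v):
    K=c["camera_matrix"];x=np.array([(u-K[0,2])/K[0,0],(v-K[1,2])/K[1,1]]);s=x.copy()
    for _ in range(20): s=x/(1+c["k1"]*(s@s))
    T=np.array(c["pose"]);return T[:3,3],T[:3,:3]@np.array([*s,1])
def onz(c,u,v,z):
    o,d=ray(c,u,v);return o+d*(z-o[2])/d[2]
def proj(c,p):
    T=np.array(c["pose"]);q=T[:3,:3].T@(np.array(p)-T[:3,3]);s=q[:2]/q[2];s=s*(1+c["k1"]*(s@s));K=c["camera_matrix"]
    return K[0,0]*s[0]+K[0,2],K[1,1]*s[1]+K[1,2]
E
python3 - <<'E'
from h import *
for n in("scene","top"):
    c=read_camera(n);cv2.imwrite(f"pics/{n}0.png",c["img"][:,:,::-1]);print(n,np.round(c["pose"],3).tolist(),c["camera_matrix"][0],c["k1"])
o=get_obs();print(o["t"],o["eef_pos"],o["tool_rot"],o["gripper_width"])
E
```

```text
scene [[0.254, 0.639, -0.726, 1.231], [0.967, -0.164, 0.194, -0.167], [0.005, -0.752, -0.659, 0.703], [0.0, 0.0, 0.0, 1.0]] [402.06469285   0.         322.88839456] -0.07472482477397896
top [[-0.005, -0.998, 0.06, 0.508], [-1.0, 0.004, -0.013, 0.002], [0.013, -0.06, -0.998, 1.122], [0.0, 0.0, 0.0, 1.0]] [464.06418136   0.         311.43990228] 0.011806044478121327
0.1 [0.26500902 0.62024984 0.23043402] [-1.16957589e-04  2.00513753e-01  9.79690557e-01 -7.96471477e-04] 1.0003024541951182
```

View pics/scene0.png

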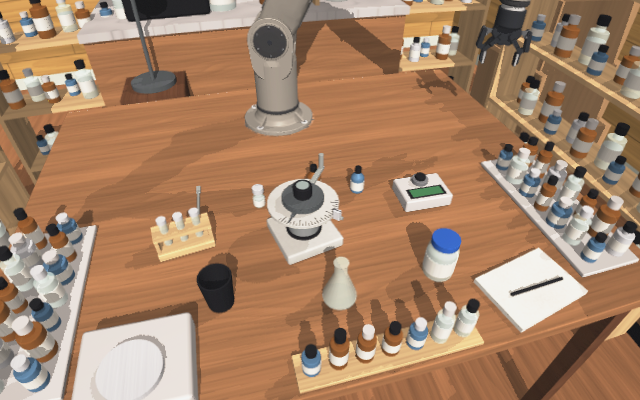

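View pics/top0.png

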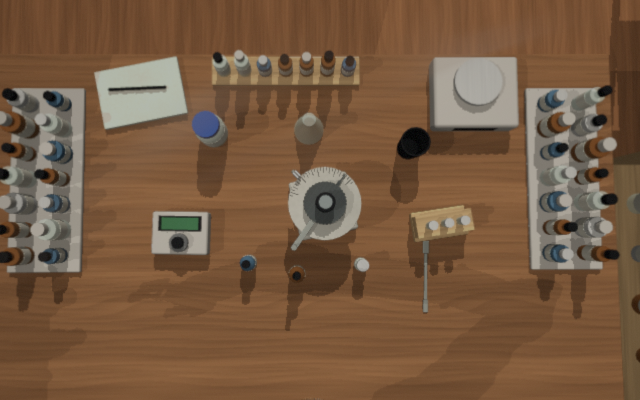

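The top view shows the polarimeter at about (325,203), its lever pin near (297,244), the pointer at about (345,178) and the rider near (296,177). The key is at (178,242), the amber bottle at (297,273), and the vial at (361,265). Next I'll enlarge it.

Run:
```python
from h import *
c=read_camera("top");im=c["img"][:,:,::-1]
a=cv2.resize(im[150:285,235:385],None,fx=5.3,fy=4.4,interpolation=cv2.INTER_CUBIC)
a=cv2.resize(im[155:275,270:380],None,fx=5,fy=5,interpolation=cv2.INTER_CUBIC);cv2.imwrite("pics/t1.png",a)
s=read_camera("scene");b=cv2.resize(s["img"][145:265,240:380,::-1],None,fx=5,fy=5,interpolation=cv2.INTER_CUBIC);cv2.imwrite("pics/s1.png",b)
# disc: white mask
m=(im.min(2)>150).astype(np.uint8); m[:, :275]=0;m[:,375:]=0;m[:155]=0;m[255:]=0
n,l,st,ce=cv2.connectedComponentsWithStats(m)
for i in np.argsort(-st[1:,4])[:4]+1: print(st[i],ce[i])
for uv in((325,203),(297,244)): print(onz(c,*uv,.113))
```

```text
[289 171  50  60 739] [304.42625169 196.77131258]
[319 216  36  23 218] [341.13302752 228.30275229]
[348 183  12  19  81] [353.79012346 190.54320988]
[311 233   7   5  18] [313.72222222 235.16666667]
[ 0.57381631 -0.04097879  0.113     ]
[0.48506155 0.02032663 0.113     ]
```

View pics/t1.png

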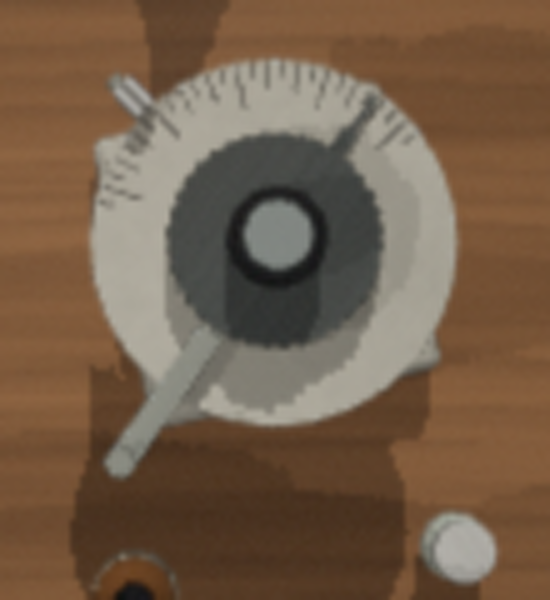

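View pics/s1.png

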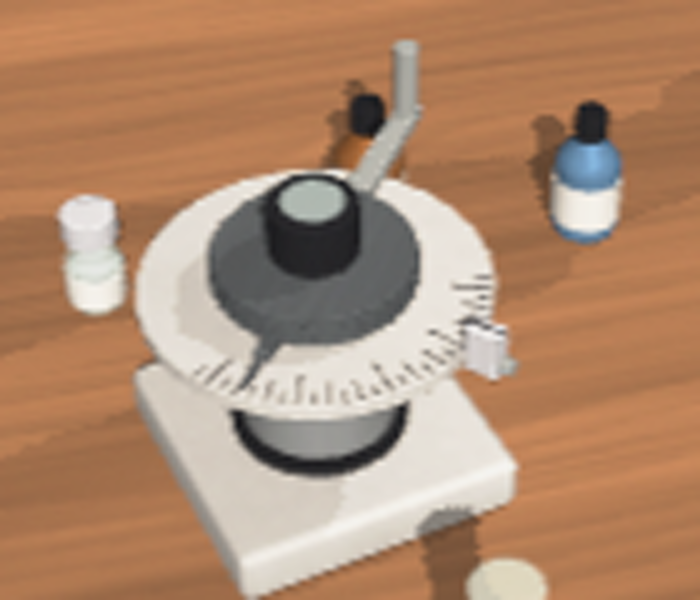

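The crops show the disc centre at top pixel (324.3,203), the pin top at about (293.4,248), the pointer tip at about (344,175), and the rider block at about (297,175). The lever swings roughly 80° CCW to reach the rider. Fingers held above z = 0.13 clear every loose object.

```bash
cat >> h.py <<'E'
def cp(u,v): return 270+(u+.5)/5-.5,155+(v+.5)/5-.5
E
python3 - <<'E'
from h import *
c=read_camera("top");s=read_camera("scene")
A=onz(c,*cp(273.5,242),.113);P=onz(c,*cp(119,465),.164);T=onz(c,*cp(372,98),.118)
ang=lambda p:np.degrees(np.arctan2(p[1]-A[1],p[0]-A[0]))
print("axis",A,"pin",P,np.hypot(*(P-A)[:2]),ang(P),"tip",ang(T),np.hypot(*(T-A)[:2]))
for uv in((152,118),(133,97),(115,80)):
    R=onz(c,*cp(*uv),.126);print("rider",ang(R),np.hypot(*(R-A)[:2]))
sc=lambda u,v:(240+(u+.5)/5-.5,145+(v+.5)/5-.5)
print("scene pin",onz(s,*sc(405,45),.164),"axis via eyepiece",onz(s,*sc(313,200),.158),"ridertop",onz(s,*sc(487,330),.126))
im=c["img"];m=(im.max(2)<60).astype(np.uint8);m[:235]=0;m[255:]=0;m[:,:160]=0;m[:,200:]=0
n,l,st,ce=cv2.connectedComponentsWithStats(m)
i=1+st[1:,4].argmax();print(st[i],"key",onz(c,*ce[i],.058))
im=s["img"];m=(im.max(2)<60).astype(np.uint8);m[:165]=0;m[190:]=0;m[:,:405]=0;m[:,440:]=0
n,l,st,ce=cv2.connectedComponentsWithStats(m)
i=1+st[1:,4].argmax();print(st[i],"key scene",onz(s,*ce[i],.056))
E
```

```text
axis [ 0.57382286 -0.03945221  0.113     ] pin [0.47888266 0.02681446 0.164     ] 0.11577958963009931 145.08560588749995 tip -34.68339368945497 0.07582759366957718
rider 44.7959484508735 0.07467105490745694
rider 44.369773905345475 0.08691338750151423
rider 44.57839141358774 0.09762662997199646
scene pin [0.47878555 0.02711213 0.164     ] axis via eyepiece [ 0.57309198 -0.03795528  0.158     ] ridertop [0.63755816 0.022006   0.126     ]
[171 237  13  12 126] key [0.48858047 0.29389907 0.058     ]
[415 173  10   8  67] key scene [0.49351697 0.29230572 0.056     ]
```

arm_command(
  commands=[0, 0, 0, 0, 0, -8, 0, 0, 0, 0, 0, 0, -16, 0, 0, 0, 0, 0, 0, -23.1, 0, 0, 0, 0, 0, 0, -23.1, 0],
)

```text
t: 0.7
eef_pos: [0.2653, 0.6206, 0.2312]
tool_rot: [-0.0, -0.0, 1.0, -0.0]
contact_force: [0.2, 0.9, 0.7]
gripper_width: 0.332
grasp_force: 0.0
```

arm_command(
  commands=[-0.107, -0.275, 0, 0, 0, 0, 0, -0.107, -0.275, 0, 0, 0, 0, 0, -0.107, -0.275, 0, 0, 0, 0, 0, -0.107, -0.275, 0, 0, 0, 0, 0, -0.107, -0.275, 0, 0, 0, 0, 0, -0.107, -0.275, 0, 0, 0, 0, 0, -0.107, -0.275, 0, 0, 0, 0, 0, -0.107, -0.275, 0, 0, 0, 0, 0],
)

```text
t: 1.5
eef_pos: [0.3726, 0.3449, 0.2317]
tool_rot: [0.0, 0.003, 1.0, 0.0]
contact_force: [0.7, 0.5, -0.1]
gripper_width: 0.001
grasp_force: 0.0
```

arm_command(
  commands=[-0.107, -0.27, 0, 0, 0, 0, 0, -0.107, -0.27, 0, 0, 0, 0, 0, -0.107, -0.27, 0, 0, 0, 0, 0, -0.107, -0.27, 0, 0, 0, 0, 0, -0.107, -0.27, 0, 0, 0, 0, 0, -0.107, -0.27, 0, 0, 0, 0, 0, -0.107, -0.27, 0, 0, 0, 0, 0, -0.107, -0.27, 0, 0, 0, 0, 0],
)

```text
t: 2.3
eef_pos: [0.4793, 0.0766, 0.2313]
tool_rot: [0.0, 0.001, 1.0, 0.0]
contact_force: [0.8, 0.7, 0.0]
gripper_width: -0.002
grasp_force: 0.0
```

arm_command(
  commands=[0, 0, 0.03, 0, 0, 0, 0, 0, 0, 0.06, 0, 0, 0, 0, 0, 0, 0.094, 0, 0, 0, 0, 0, 0, 0.094, 0, 0, 0, 0, 0, -0.01, 0.094, 0, 0, 0, 0, 0, -0.02, 0.094, 0, 0, 0, 0, 0, -0.024, 0.094, 0, 0, 0, 0, 0, -0.026, 0.094, 0, 0, 0, 0],
)

```text
t: 3.1
eef_pos: [0.4796, 0.0488, 0.1385]
tool_rot: [0.001, 0.001, 1.0, 0.0]
contact_force: [-0.5, -0.1, 0.5]
gripper_width: -0.001
grasp_force: 0.0
```

arm_command(
  commands=[0.003, -0.005, 0, 0, 0, 0, 0, 0.0055, -0.0095, 0, 0, 0, 0, 0, 0.008, -0.014, 0, 0, 0, 0, 0, 0.0105, -0.0185, 0, 0, 0, 0, 0, 0.0125, -0.023, 0, 0, 0, 0, 0, 0.014, -0.0275, 0, 0, 0, 0, 0, 0.016, -0.0325, 0, 0, 0, 0, 0, 0.017, -0.037, 0, 0, 0, 0, 0],
)

```text
t: 3.9
eef_pos: [0.461, 0.0121, 0.137]
tool_rot: [-0.001, 0.0, 1.0, -0.0]
contact_force: [-2.7, 2.8, 0.1]
gripper_width: -0.0
grasp_force: 1.4
```

arm_command(
  commands=[0.001, -0.005, 0, 0, 0, 0, 0, 0.0015, -0.01, 0, 0, 0, 0, 0, 0.002, -0.015, 0, 0, 0, 0, 0, 0.0025, -0.02, 0, 0, 0, 0, 0, 0.003, -0.025, 0, 0, 0, 0, 0, 0.003, -0.03, 0, 0, 0, 0, 0, 0.003, -0.035, 0, 0, 0, 0, 0, 0.0025, -0.04, 0, 0, 0, 0, 0],
)

```text
t: 4.7
eef_pos: [0.4593, -0.0279, 0.1373]
tool_rot: [0.0, 0.0, 1.0, -0.0]
contact_force: [-0.9, 2.9, 0.1]
gripper_width: 0.004
grasp_force: 1.0
```

Run:
```python
from h import *
c=read_camera("top");a=cv2.resize(c["img"][155:275,270:380,::-1],None,fx=5,fy=5,interpolation=cv2.INTER_CUBIC);cv2.imwrite("pics/t2.png",a)
o=get_obs();print(o["t"],o["eef_pos"],o["contact_force"])
```

```text
4.75 [ 0.45945291 -0.0287234   0.13736553] [-0.70118485  1.17241921 -0.58107112]
```

View pics/t2.png

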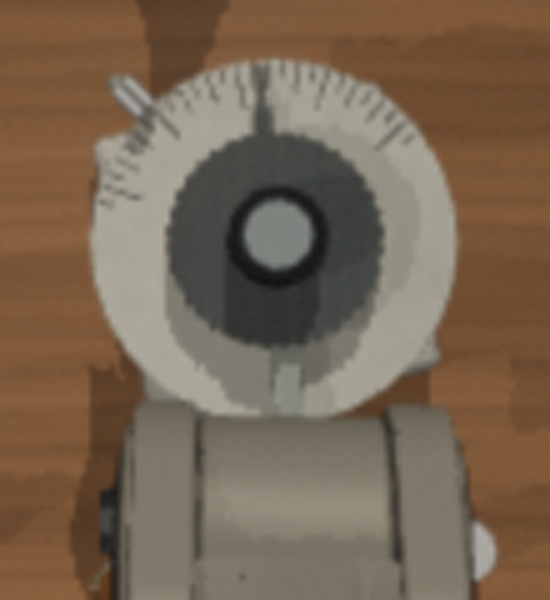

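The pointer tip is at crop (262,70), about 4° CCW of the +x direction. The rider at 44.6° hasn't moved. I'll carry on.

arm_command(
  commands=[0, -0.005, 0, 0, 0, 0, 0, -0.001, -0.01, 0, 0, 0, 0, 0, -0.002, -0.015, 0, 0, 0, 0, 0, -0.003, -0.0195, 0, 0, 0, 0, 0, -0.0045, -0.0245, 0, 0, 0, 0, 0, -0.006, -0.029, 0, 0, 0, 0, 0, -0.008, -0.034, 0, 0, 0, 0, 0, -0.01, -0.0385, 0, 0, 0, 0, 0],
)

```text
t: 5.55
eef_pos: [0.4694, -0.0664, 0.1373]
tool_rot: [-0.0, 0.0, 1.0, -0.0]
contact_force: [-2.0, 1.2, -0.7]
gripper_width: 0.0
grasp_force: 0.9
```

arm_command(
  commands=[-0.002, -0.0045, 0, 0, 0, 0, 0, -0.0045, -0.009, 0, 0, 0, 0, 0, -0.007, -0.013, 0, 0, 0, 0, 0, -0.01, -0.0175, 0, 0, 0, 0, 0, -0.0125, -0.02, 0, 0, 0, 0, 0, -0.0125, -0.02, 0, 0, 0, 0, 0],
)

```text
t: 6.15
eef_pos: [0.4824, -0.0866, 0.1374]
tool_rot: [0.0, 0.001, 1.0, -0.0]
contact_force: [0.6, 0.5, -0.7]
gripper_width: 0.003
grasp_force: 0.0
```

```bash
cat > look.py <<'E'
import sys
from h import *
c=read_camera("top");a=cv2.resize(c["img"][160:210,280:340,::-1],None,fx=10,fy=10,interpolation=cv2.INTER_CUBIC);cv2.imwrite(f"pics/{sys.argv[1]}.png",a)
o=get_obs();print(o["t"],o["eef_pos"],o["contact_force"])
E
python3 look.py t3
```

```text
6.2 [ 0.48229722 -0.08639676  0.13740841] [-0.28796044  0.06011706 -0.2034658 ]
```

View pics/t3.png

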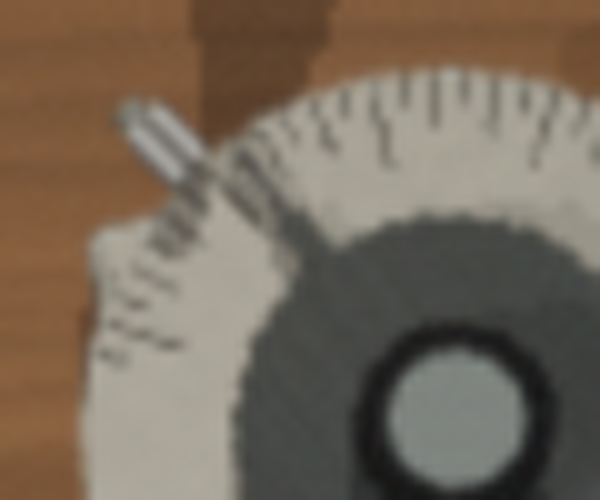

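The pointer is now at about 35.6° (tip at crop (245,155)) and the rider line is at 44.6° (inner end at about (200,175)). There are 9° left, so I'll push about 90% of that, slowly.

arm_command(
  commands=[-0.0015, -0.002, 0, 0, 0, 0, 0, -0.003, -0.004, 0, 0, 0, 0, 0, -0.0045, -0.006, 0, 0, 0, 0, 0, -0.006, -0.008, 0, 0, 0, 0, 0, -0.0075, -0.01, 0, 0, 0, 0, 0, -0.0085, -0.0115, 0, 0, 0, 0, 0, -0.0095, -0.0125, 0, 0, 0, 0, 0, -0.0095, -0.0125, 0, 0, 0, 0, 0],
)

```text
t: 7.0
eef_pos: [0.4916, -0.0985, 0.1373]
tool_rot: [0.0, 0.0, 1.0, -0.0]
contact_force: [0.9, 1.3, -1.3]
gripper_width: -0.002
grasp_force: 1.0
```

```bash
python3 look.py t4
```

```text
7.05 [ 0.49162904 -0.09845519  0.1373388 ] [ 0.41589293  1.45771727 -0.5168269 ]
```

View pics/t4.png

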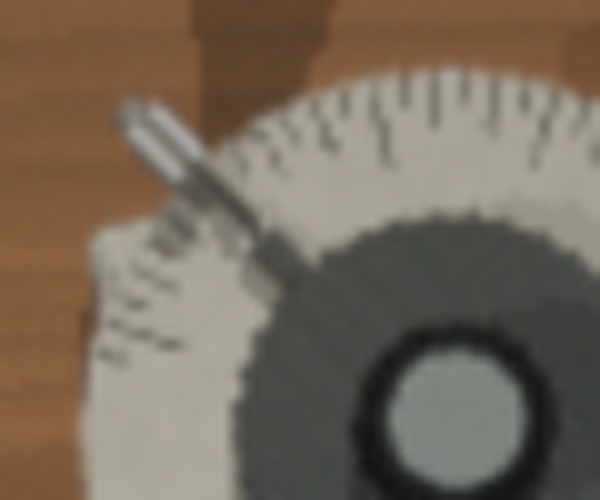

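The pointer now lies almost in line with the rider: its body runs from (290,268) to (225,200) and the rider's inner face is at about (196,168). I'll measure the leftover angle with profiles along arcs.

```bash
cat > prof.py <<'E'
from h import *
A=(.5735,-.0387)
c=read_camera("top");g=cv2.cvtColor(c["img"],cv2.COLOR_RGB2GRAY).astype(np.float32)
th=np.arange(30,58,.25)
def prof(r,z):
    uv=np.array([proj(c,(A[0]+r*np.cos(np.radians(t)),A[1]+r*np.sin(np.radians(t)),z)) for t in th],np.float32)
    return cv2.remap(g,uv[None,:,0],uv[None,:,1],cv2.INTER_LINEAR)[0]
for r,z,s in[(.052,.118,-1),(.055,.118,-1),(.058,.118,-1),(.061,.118,-1),(.084,.126,1),(.087,.126,1),(.09,.126,1),(.093,.126,1)]:
    p=s*prof(r,z);w=p-(p.min()+.5*(p.max()-p.min()));k=p.argmax();lo=hi=k
    while lo>0 and w[lo-1]>0:lo-=1
    while hi<len(w)-1 and w[hi+1]>0:hi+=1
    print(r,th[lo],th[hi],(th[lo]+th[hi])/2)
E
python3 prof.py
```

```text
0.052 38.0 50.25 44.125
0.055 38.25 49.5 43.875
0.058 38.5 48.75 43.625
0.061 40.5 44.75 42.625
0.084 40.0 47.5 43.75
0.087 40.0 47.25 43.625
0.09 40.25 47.25 43.75
0.093 40.5 47.25 43.875
```

The pointer is at about 43.1° and the rider at 43.75°, so they differ by about 1 mm, well within tolerance. I'll back off, rise and move over to the key.

arm_command(
  commands=[0.003, 0.008, 0, 0, 0, 0, 0, 0.006, 0.02, 0, 0, 0, 0, 0, 0.006, 0.02, -0.04, 0, 0, 0, 0, 0.006, 0.02, -0.08, 0, 0, 0, 0, 0.0, 0.07, -0.08, 0, 0, 0, 0, 0, 0.12, -0.08, 0, 0, 0, 0, 0, 0.17, -0.08, 0, 0, 0, 0, 0, 0.2, -0.08, 0, 0, 0, 0],
)

```text
t: 7.9
eef_pos: [0.4903, 0.1065, 0.2175]
tool_rot: [0.0, -0.002, 1.0, 0.001]
contact_force: [1.1, 0.0, 0.6]
gripper_width: -0.001
grasp_force: 0.0
```

arm_command(
  commands=[0, 0.191, 0, 0, 0, 0, 0, 0, 0.191, 0, 0, 0, 0, 0, 0, 0.191, 0, 0, 0, 0, 0, 0, 0.191, 0, 0, 0, 0, 0, 0, 0.191, 0.0, 0, 0, 0, 0, 0, 0.191, 0.05, 0, 0, 0, 0, 0, 0.191, 0.1, 0, 0, 0, 0, 0, 0.191, 0.1, 0, 0, 0, 0],
)

```text
t: 8.7
eef_pos: [0.4865, 0.2898, 0.1115]
tool_rot: [-0.005, -0.0, 1.0, -0.004]
contact_force: [-1.1, -0.7, 0.0]
gripper_width: 0.002
grasp_force: 0.0
```

```bash
python3 prof.py
python3 - <<'E'
from h import *
c=read_camera("top");s=read_camera("scene")
a=cv2.resize(c["img"][160:210,280:340,::-1],(480,400),interpolation=cv2.INTER_CUBIC)
b=cv2.resize(s["img"][130:230,370:450,::-1],(320,400),interpolation=cv2.INTER_CUBIC)
cv2.imwrite("pics/t5.png",np.hstack([a,b]));print(get_obs()["eef_pos"])
E
```

```text
0.052 38.5 51.25 44.875
0.055 38.5 50.5 44.5
0.058 39.0 49.25 44.125
0.061 40.75 45.0 42.875
0.084 40.0 47.5 43.75
0.087 40.0 47.25 43.625
0.09 40.25 47.25 43.75
0.093 40.5 47.25 43.875
[0.49229592 0.29306511 0.11918674]
```

View pics/t5.png

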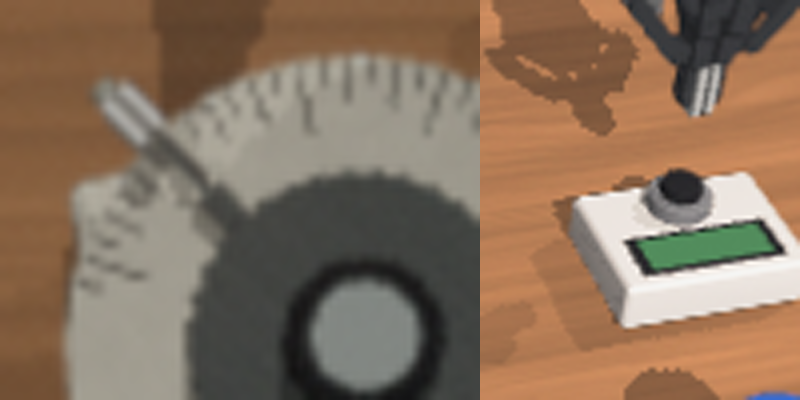

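The pointer is aimed at the rider's middle, and the fingers are directly above the key. I'll descend to just above it.

arm_command(
  commands=[0, 0, 0.02, 0, 0, 0, 0, 0, 0, 0.04, 0, 0, 0, 0, 0, 0, 0.053, 0, 0, 0, 0, 0, 0, 0.053, 0, 0, 0, 0, 0, 0, 0.053, 0, 0, 0, 0],
)

```text
t: 9.35
eef_pos: [0.4924, 0.2931, 0.0658]
tool_rot: [0.001, 0.0, 1.0, 0.001]
contact_force: [0.8, 0.3, 0.6]
gripper_width: -0.006
grasp_force: 0.0
```

arm_command(
  commands=[0, 0, 0.006, 0, 0, 0, 0, 0, 0, 0.009, 0, 0, 0, 0, 0, 0, 0.012, 0, 0, 0, 0, 0, 0, 0.0145, 0, 0, 0, 0, 0, 0, 0.0145, 0, 0, 0, 0, 0, 0, 0.0145, 0, 0, 0, 0],
)

```text
t: 9.95
eef_pos: [0.4923, 0.2932, 0.0518]
tool_rot: [0.001, 0.0, 1.0, 0.001]
contact_force: [-3.8, -2.4, 18.5]
gripper_width: 0.005
grasp_force: 9.4
```

The force jumped to 18.5 N at z = 0.0518, so the key is at its bottom stop. I'll lift off.

arm_command(
  commands=[0, 0, -0.005, 0, 0, 0, 0, 0, 0, -0.015, 0, 0, 0, 0, 0, 0, -0.05, 0, 0, 0, 0, 0, 0, -0.1, 0, 0, 0, 0, 0, 0, -0.13, 0, 0, 0, 0, 0, 0, -0.13, 0, 0, 0, 0, 0, 0, -0.13, 0, 0, 0, 0, 0, 0, -0.13, 0, 0, 0, 0],
)

```text
t: 10.75
eef_pos: [0.4905, 0.2919, 0.1786]
tool_rot: [-0.001, 0.0, 1.0, -0.001]
contact_force: [0.2, 0.2, -0.3]
gripper_width: 0.002
grasp_force: 0.0
```

```bash
python3 prof.py; python3 -c "
from h import *
o=get_obs();print(o['t'],o['eef_pos'],o['contact_force'],hand_in())"
```

```text
0.052 38.5 51.25 44.875
0.055 38.5 51.5 45.0
0.058 38.75 49.75 44.25
0.061 40.5 45.25 42.875
0.084 40.0 47.5 43.75
0.087 40.0 47.25 43.625
0.09 40.25 47.25 43.75
0.093 40.5 47.25 43.875
the job is handed in; nothing more can be done
10.8 [0.49050962 0.29190956 0.17832964] [-0.2932795   0.21410962 -0.10383244] None
```

I pushed the lever until the pointer stood about 1 mm from the rider's middle by camera, pressed the key to its stop, lifted clear and handed in at 10.8 s; no verdict was shown.

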